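# Load the power module into the free test bay and switch that bay on

## Robot

A 6-joint arm with a two-finger parallel gripper is mounted at the origin on the work surface. World frame = base frame: x ahead of the robot, y to its left, z up, the work surface at z = 0. Lengths are in m, angles in rad, forces in N, time in s.
With the tool pointing down it reaches from about 0.275 to 0.75 m from the base axis. Payload 10.2 kg.
Tool frame: the origin (TCP) lies at the very end of the fingers, on their centre line; the grasp point (between the pads) lies bot.grip_depth behind it (bot.grip_depth is the distance from the TCP to the grasp point, in m); z points along the fingers, y is the line along which they close (so a half turn about z gives the same grasp; the last joint's range is limited). The gripper opens to 85 mm and grips with 20 to 120 N. Pads are 22 mm wide; open, the fingers measure 114 mm over their backs; the gripper's body (76 mm by 85 mm) begins 54 mm behind the grasp point. The pads swing forward as they close: fully open they stand 13 mm farther back than shut.
Start: joints at [-1.34, 0.313, 1.498, -0, 1.331, -0.223], TCP at [0.23, -0.472, 0.231] pointing down, gripper open.
Joint ranges: [-2.94, 2.94], [-0.97, 2.17], [0.19, 2.56], [-1.23, 4.37], [0.02, 3.11], [-2.88, 2.88]. Speed limits (rad/s): [2.39, 2.39, 3.01, 3.14, 3.14, 3.14].

## Interface

Orientations are given as a unit quaternion [x, y, z, w].
In Python, from rig import get_state, viewer, ticket, bot gives the robot as it stands.
- The arm moves only by the tool send_rows, never from a script. Its argument "rows" is a list of rows, each an object with "grip": the opening, from 0 (shut) to 1 (fully open); "dp": the shift along the tool's x, y, z in cm, a list of three; "spin": the turn about the tool's z in degrees. In form: [{"grip": grip, "dp": [tx, ty, tz], "spin": spin}, ...]. A call has 1 to 12 rows; each row is the pose to reach, as a shift and turn from the pose commanded when the call began, along the tool's axes at that moment; what a row does not reach only later rows make up. A row lasts 1/12 s, in which the tool goes at most 41.7 mm and 7.16 degrees, less where a joint would pass 70% of its speed; a pose out of reach is approached as far as the arm can. A call with a gripper value outside its range is refused whole. The fingers move at their own pace and stop on an object; the grip force is fixed at half the most. Time passes only in rows, so rows that repeat a pose let the fingers close. It gives the time, the measured TCP pose, the force, the opening and the grip force at its end, in the units of the state.
- get_state(): the state, without advancing time (a new reading comes with each control period).
- viewer.snapshot(name): name is "side" or "top" or "wrist"; returns (picture, depth): 384x512x3 uint8, red, green, blue; 384x512 float32, m along the optical axis (not along the pixel's ray), 0 where there is no reading.
- viewer.get_calibration(name): a dict with "fov_y" (degrees; the focal length in pixels is half the picture's height over the tangent of half this angle, whatever the lens; pixels are square), "cx", "cy" (the principal point, pixels), "k1" (the pictures are not rectified: a ray, as slopes to the right and down, at radius r is drawn at 1 + k1 r^2 times it, then the intrinsics apply), "rvec" (rotation vector, rad) and "tvec" (3), from world to camera coordinates, as OpenCV has them. Camera axes: x right, y down, z forward; pixel columns grow to the right and rows downward; lengths in m; the calibration is good to about 2 mm. A picture is of the moment at which its call begins: read the wrist's pose just before it. get_calibration takes no time and is no camera call; for the wrist camera it gives the pose at the moment of the call.
- ticket.close_job(): hands the job in; it is judged then, once.
Trained networks look in the newest picture that a camera, given by its name, has taken for a name from the list of things; names that differ only in an ending like _2 or _b are one class to them, and where a whole thing is asked for, a point or a joint stands for the part that bears it (a point fixed in the world has none). Each returns a list of dicts, best first, with "confidence" (0 to 1); they miss things now and then, are a little off and sometimes report something else, mostly with a low value. They report only what shows in the picture. A call takes as long as a camera call.
- viewer.silhouettes(name, camera): "region" (384x512 bool, what is visible of it) and "point" ([row, column] in pixels, amid what is visible of it).
- viewer.pinpoint(name, camera): "point" ([row, column] in pixels: a listed point, or the origin of a listed thing).
The state is a dict: "time": time; "qpos": joint angles; "joint_vel": joint speeds; "joint_torque": joint torques, N m; "tcp_pos": TCP position; "tcp_rot": TCP orientation; "ft_force": force on the tool from outside, world axes, zero at the start; "ft_torque": the same for the moment, N m; "grip_width": opening from 0.0 (shut) to 1.0 (fully open); "gripper_force": force on a finger pad.
Only numpy, scipy, OpenCV 4.12 (cv2) and the standard library are available. Lean on these libraries where they do the work, as an engineer would, in place of code of your own. Each camera call takes 0.05 s, during which the arm holds its last target. There are 200 camera calls.

## Task

Two of the three bays of the test dock hold finished power modules. Take the one power module out of the parts crate, lay it fins up in front of the bay that is free, connector end leading, and slide it fully home against the stop; then throw that bay's switch lever all the way over, away from the bay mouth. Do not disturb the finished modules or throw their levers, and leave the other parts in the crate.

Things in the scene. Friction and masses are not known exactly. Their poses are not given: they have to be found in the camera images.
- module: the power module to load: plain aluminium case 100 (its x) x 44 (y) x 36 mm high (z), lengthwise fins on top, black connector in its +x end; 0.2 to 0.45 kg. Origin: centre of the underside. Starts flat on the crate's inner floor, fins up, +x end pointing within 0.55 rad of world +x; at least 45 mm clear beside the middle of each long side
- module_nose (a point): middle of the lower edge of the module's connector end (module x = +50 mm, underside)
- module_tail (a point): middle of the lower edge of the module's rear end (module x = -50 mm, underside)
- done_a: finished module, same shape and size as the module, sitting home in one of the bays; origin at centre of its underside. Which two bays the finished modules are in differs from run to run
- done_b: the other finished module, same shape, in another bay
- dock: fixed test dock, left or right of the robot's middle, turned up to 0.15 rad. Origin at table height below the middle bay; x runs from bay mouths to stop, y left, z up. Floor plate 8 mm thick, x -100 to 170 mm, 240 mm wide. Three 52 mm wide bays between guide walls at x = 15 to 100 mm, 50 mm high. Stop face at x = 100; stop block behind it 58 mm high
- bay0 (a point): left bay (dock y = +76 mm): foot of its stop face, dock (100, 76, 8) mm; axes as the dock's. Module home = nose here, tail at dock x = 0. A bridge bar crosses all bays at dock x = 62 to 76 mm, 50 to 58 mm above the table: modules slide in below it. Before x = 15 mm the plate is a flat clear apron level with the bay floors
- bay1 (a point): the same point of the middle bay: dock (100, 0, 8) mm
- bay2 (a point): the same point of the right bay: dock (100, -76, 8) mm
- switch0 (a joint): steel toggle lever of bay0, on top of the stop block behind that bay, 60 mm long. 0 rad = off, leaning towards the bay mouth (dock -x) by about 0.5 rad; 1.0 rad = fully on, leaning away (dock +x). Starts at 0 to 0.15, moves lightly and stays where it is left; a push at its tip along dock +x throws it
- switch1 (a joint): the same lever of bay1
- switch2 (a joint): the same lever of bay2
- switch0_tip (a point): centre of the 26 mm ball on the end of lever switch0; moves with the lever. Its pivot is at dock x = 135 mm, 80 mm above the table; the black housing's top is 93 mm above the table; the ball's centre is 133 to 140 mm up. Lever bar 10 mm thick
- switch1_tip (a point): tip of the lever switch1
- switch2_tip (a point): tip of the lever switch2
- crate: open grey plastic crate, fixed, outside 300 (x) x 210 (y) x 50 mm high, walls and floor 5 mm; origin: centre of its underside. The module lies in its middle, other parts at its ends and along its long walls
- heatsink: finned aluminium heatsink 48 x 60 x 30 mm in the crate, not the module; origin: centre of the underside
- transformer: transformer 46 x 55 x 44 mm in the crate, origin: centre of the underside
- fan: black fan 50 x 50 x 20 mm in the crate, origin: centre of the underside
- capacitor: black upright can, 35 mm diameter, 52 mm high, in the crate, origin: centre of the underside
- busbar: copper bar 120 x 11 x 14 mm lying along the crate's +y wall, origin: centre of the underside
- terminal_strip: white terminal strip 110 x 11 x 18 mm lying along the crate's -y wall, origin: centre of the underside

How it is judged:
By the outcome, as a careful person would: the job done as asked, in the order asked, and still so for the second after the job is handed in, with the robot touching nothing.
It also fails if it takes over 64 s, if anything falls off the work surface, if the arm or the gripper's body presses on something with over 40 N, if the wrist force passes 120 N, or if a joint passes its speed limit or range.

## Working session

There is one attempt and no reset: what is moved stays moved. The work goes in short steps, Python scripts to look and compute and a tool call to move; the robot and the scene stay as the last step left them, time stands still between calls to the robot, and variables do not carry over. Pictures are saved under pics/ and viewed, at most 10 in all, crops included, and the job is handed in when it is done.

Besides the shell and the picture viewer there is one more tool, called after "Request:" by a JSON object that holds its "fn" and its "kwargs", one argument or row to a line. send_rows: Moves the arm, as the interface text tells. Its arguments: {"type":"object","properties":{"rows":{"type":"array","items":{"type":"object","properties":{"grip":{"type":"number"},"dp":{"type":"array","items":{"type":"number"}},"spin":{"type":"number"}}}}},"required":["rows"]}

```bash
mkdir -p pics
cat > h.py <<'E'
import numpy as np, cv2
from rig import get_state, viewer, ticket, bot
from scipy.spatial.transform import Rotation as R
def cal(n):
    c=viewer.get_calibration(n); f=192/np.tan(np.radians(c["fov_y"])/2)
    return c,f,R.from_rotvec(np.ravel(c["rvec"])).as_matrix(),np.ravel(c["tvec"])
def rays(n,rc):
    c,f,Rm,t=cal(n); rc=np.atleast_2d(rc).astype(float)
    d=np.stack([(rc[:,1]-c["cx"])/f,(rc[:,0]-c["cy"])/f],1); u=d.copy()
    for _ in range(20): u=d/(1+c["k1"]*(u**2).sum(1,keepdims=True))
    return u,Rm,t
def on_z(n,rc,z):
    u,Rm,t=rays(n,rc); d=np.c_[u,np.ones(len(u))]@Rm; o=-Rm.T@t
    return o+d*((z-o[2])/d[:,2])[:,None]
def cloud(n,dep,rc):
    u,Rm,t=rays(n,rc); z=dep[tuple(np.atleast_2d(rc).astype(int).T)]
    p=np.c_[u,np.ones(len(u))]*z[:,None]; return ((p-t)@Rm)[z>0]
def proj(n,P):
    c,f,Rm,t=cal(n); p=np.atleast_2d(P)@Rm.T+t; u=p[:,:2]/p[:,2:]; u=u*(1+c["k1"]*(u**2).sum(1,keepdims=True))
    return np.c_[u[:,1]*f+c["cy"],u[:,0]*f+c["cx"]]
def save(n,img): cv2.imwrite("pics/"+n+".png",img[...,::-1])
E
python3 - <<'E'
from h import *
s=get_state();print({k:np.round(v,3) for k,v in s.items()},bot.grip_depth)
I={}
for n in("top","side"):
    im,d=viewer.snapshot(n);I[n]=im;np.savez(n,im=im,d=d)
    for k in["module","module_nose","module_tail","done_a","dock","crate","bay0","bay1","bay2","switch0_tip","switch1_tip","switch2_tip"]:
        for r in viewer.pinpoint(k,n)[:3]:
            p=np.array(r["point"]);zz={"module":.005,"module_nose":.005,"module_tail":.005,"dock":0,"crate":0}.get(k,.008 if k[0]!="s" else .136)
            print(n,k,round(r["confidence"],2),np.round(p,1),np.round(on_z(n,p,zz)[0],3), np.round(cloud(n,d,p),3))
save("both",cv2.resize(np.vstack([I["top"],I["side"]]),(800,600)) if 0 else cv2.resize(np.hstack([I["top"],I["side"]]),(800,300)))
save("top",cv2.resize(I["top"],(800,600)))
E
```

```text
{'time': np.float64(0.0), 'qpos': array([-1.34 ,  0.313,  1.498,  0.   ,  1.331, -0.223]), 'joint_vel': array([ 0.001, -0.002,  0.   , -0.002,  0.   , -0.   ]), 'joint_torque': array([-2.0000e-03, -4.1227e+01, -2.5975e+01, -0.0000e+00,  4.0000e-03,
       -0.0000e+00]), 'tcp_pos': array([ 0.23 , -0.472,  0.231]), 'tcp_rot': array([ 0.974,  0.225,  0.   , -0.001]), 'ft_force': array([-0.225,  0.545,  0.209]), 'ft_torque': array([-0.02 , -0.009, -0.027]), 'gripper_force': np.float64(0.0), 'grip_width': np.float64(1.0)} 0.0187
top module 0.64 [203.1 367.4] [ 0.489 -0.249  0.005] [[ 0.487 -0.244  0.021]]
top module_nose 0.81 [175.  317.6] [ 0.553 -0.128  0.005] [[ 0.55  -0.125  0.027]]
top module_nose 0.7 [144.4 146.5] [0.616 0.285 0.005] [[0.585 0.245 0.147]]
top module_tail 0.81 [215.  325.4] [ 0.458 -0.148  0.005] [[ 0.457 -0.144  0.028]]
top done_a 0.94 [179.7 161.2] [0.531 0.244 0.008] [[0.527 0.236 0.04 ]]
top done_a 0.65 [195.4 322.2] [ 0.504 -0.139  0.008] [[ 0.501 -0.133  0.043]]
top done_a 0.63 [183.8 223.3] [0.525 0.096 0.008] [[0.521 0.093 0.043]]
top dock 0.36 [163.9 223.2] 
[... 2400 characters left out ...]
028]]
side bay2 0.94 [191.5 275.5] [0.575 0.165 0.008] [[0.554 0.083 0.055]]
side bay2 0.9 [178.2 271.9] [0.583 0.245 0.008] [[0.57  0.195 0.034]]
side bay2 0.85 [206.  281.6] [0.573 0.088 0.008] [[0.565 0.057 0.028]]
side switch0_tip 0.64 [140.4 280.8] [0.596 0.218 0.136] [[0.599 0.231 0.131]]
side switch1_tip 0.73 [264.3 306.3] [ 0.513 -0.275  0.136] [[ 0.57  -0.133  0.005]]
side switch1_tip 0.59 [149.3 283.8] [0.588 0.156 0.136] [[0.588 0.156 0.136]]
side switch1_tip 0.32 [256.7 326.9] [ 0.549 -0.264  0.136] [[ 0.607 -0.144  0.029]]
side switch2_tip 0.58 [195.7 243.9] [ 0.452 -0.065  0.136] [[0.486 0.156 0.007]]
side switch2_tip 0.47 [158.5 290.9] [0.591 0.097 0.136] [[0.587 0.082 0.143]]
```

View pics/top.png

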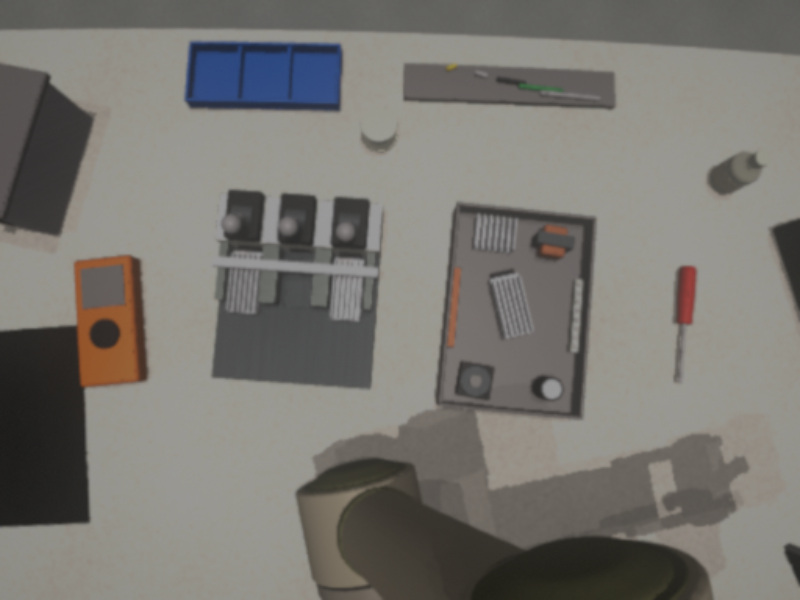

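View pics/both.png

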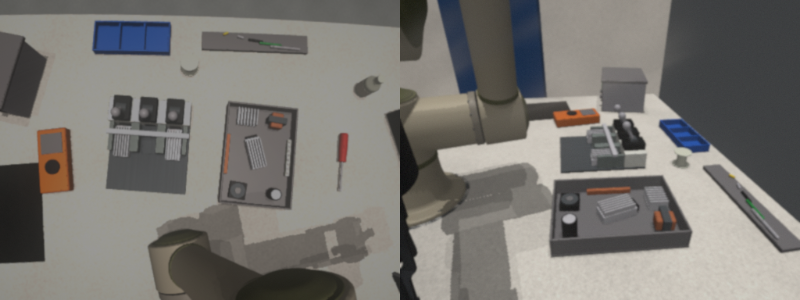

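Run:
```python
from h import *
Z=np.load("top.npz");d=Z["d"]
rc=np.stack(np.mgrid[0:384,0:512],-1).reshape(-1,2);rc=rc[d.ravel()>0];P=cloud("top",d,rc)
def box(m,t):
    r=cv2.minAreaRect((P[m][:,:2]*1000).astype(np.float32));print(t,m.sum(),np.round(r[0],1),np.round(r[1],1),round(r[2],2),"zmed",np.round(np.median(P[m][:,2]),4))
x,y,z=P.T
t=(x>.35)&(x<.7)&(y>-.02)&(y<.02);print("table z",np.median(z[t]),z[t].std())
D=(x>.3)&(x<.75)&(y>.0)&(y<.33)
box(D&(z>.004),"dock");box(D&(z>.004)&(x<.46)&(z<.012),"apron")
w=D&(z>.047)&(z<.064)&(x<.59)&(x>.52);box(w,"bridge")
# bridge/wall line fit
q=P[w];print("bridge slope",np.polyfit(q[:,1],q[:,0],1))
M=(x>.43)&(x<.57)&(y>-.19)&(y<-.09)
for h in(.022,.03,.036): box(M&(z>h),"module")
viewer.snapshot("top")
for r in viewer.silhouettes("module","top")[:2]+viewer.silhouettes("done_a","top")[:3]:
    ii=np.argwhere(r["region"]);c=cloud("top",d,ii);print(round(r["confidence"],2),r["point"],len(ii),c.mean(0).round(3))
    Q=on_z("top",ii,.041 if c[:,1].mean()<0 else .044);b=cv2.minAreaRect((Q[:,:2]*1000).astype(np.float32));print(b)
im=Z["im"];E=(im.astype(int).max(2)<75)
ii=np.argwhere(E);Q=on_z("top",ii,.008);k=(Q[:,0]>.36)&(Q[:,0]<.47)&(Q[:,1]>.06)&(Q[:,1]<.27)
b=cv2.minAreaRect((Q[k,:2]*1000).astype(np.float32));print("dark apron",b,cv2.boxPoints(b).round(0).tolist())
```

```text
table z 9.856658006251854e-05 0.0015952067251703765
dock 12518 [524.4 165.8] [450.  326.1] 0.25 zmed 0.0323
apron 3504 [382.  165.1] [156.1 326.5] 0.0 zmed 0.0083
bridge 1613 [555.1 171. ] [241.4  69.7] 89.97 zmed 0.0561
bridge slope [0.00850624 0.55274859]
module 824 [ 506.6 -145. ] [98.  44.2] 14.22 zmed 0.0343
module 502 [ 502.6 -146.4] [86.2 43.1] 13.93 zmed 0.0397
module 375 [ 501.  -146.8] [81.7 43.1] 13.93 zmed 0.0407
0.74 [194.5, 321.3] 862 [ 0.504 -0.144  0.033]
((505.04986572265625, -141.82415771484375), (96.2838134765625, 49.44593048095703), 14.755885124206543)
0.88 [189.2, 222.3] 625 [0.516 0.097 0.036]
((521.7579956054688, 95.6510009765625), (44.7039794921875, 97.34639739990234), 85.52862548828125)
0.77 [181.7, 155.0] 736 [0.524 0.249 0.037]
((528.1466064453125, 247.34567260742188), (101.27532196044922, 48.31305694580078), 1.05916428565979)
dark apron ((0.0, 0.0), (0.0, 0.0), 0.0) [[0.0, 0.0], [0.0, 0.0], [0.0, 0.0], [0.0, 0.0]]
```

Request:
{"fn": "send_rows", "kwargs": {
  "rows": [
    {"grip":1,"dp":[37.2,-17.7,4],"spin":11.8},
    {"grip":1,"dp":[37.2,-17.7,4],"spin":11.8},
    {"grip":1,"dp":[37.2,-17.7,4],"spin":11.8},
    {"grip":1,"dp":[37.2,-17.7,4],"spin":11.8},
    {"grip":1,"dp":[37.2,-17.7,4],"spin":11.8},
    {"grip":1,"dp":[37.2,-17.7,4],"spin":11.8},
    {"grip":1,"dp":[37.2,-17.7,4],"spin":11.8},
    {"grip":1,"dp":[37.2,-17.7,4],"spin":11.8},
    {"grip":1,"dp":[37.2,-17.7,4],"spin":11.8},
    {"grip":1,"dp":[37.2,-17.7,4],"spin":11.8},
    {"grip":1,"dp":[37.2,-17.7,4],"spin":11.8},
    {"grip":1,"dp":[37.2,-17.7,4],"spin":11.8}
  ]
}}

```text
time: 2.45
tcp_pos: [0.4875, -0.1482, 0.191]
tcp_rot: [0.992, 0.125, -0.0, -0.0]
ft_force: [-0.7, -1.2, -0.8]
grip_width: 1.003
gripper_force: 0.0
```

Run:
```python
from h import *
s=get_state();p=s["tcp_pos"];Rt=R.from_quat(s["tcp_rot"]).as_matrix();print(s["time"],p.round(4),np.arctan2(Rt[1,0],Rt[0,0]).round(4),Rt[:,2].round(3),s["ft_force"].round(2))
im,d=viewer.snapshot("wrist");save("w1",im)
ii=np.argwhere(d>0);P=cloud("wrist",d,ii);x,y,z=P.T
M=(x>.43)&(x<.58)&(y>-.2)&(y<-.08)
for h in(.015,.03): 
    m=M&(z>h)&(z<.06);print(m.sum(),cv2.minAreaRect((P[m][:,:2]*1000).astype(np.float32)))
for k in("module_nose","module_tail","module"):
    for r in viewer.pinpoint(k,"wrist")[:2]: print(k,round(r["confidence"],2),np.round(r["point"]),on_z("wrist",r["point"],.005).round(4))
```

```text
2.45 [ 0.4875 -0.1482  0.191 ] 0.2515 [-0.001  0.    -1.   ] [-0.67 -1.22 -0.85]
4059 ((508.29144287109375, -147.99374389648438), (100.08448028564453, 43.14836502075195), 13.379501342773438)
1706 ((502.6058349609375, -149.5009765625), (84.1559066772461, 42.065589904785156), 13.552326202392578)
module_nose 0.86 [103. 255.] [[ 0.5565 -0.1343  0.005 ]]
module_tail 0.93 [192. 254.] [[ 0.4601 -0.1579  0.005 ]]
module 0.88 [151. 256.] [[ 0.5066 -0.1491  0.005 ]]
```

View pics/w1.png

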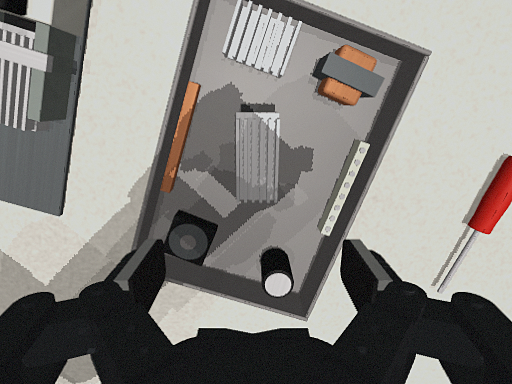

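Request:
{"fn": "send_rows", "kwargs": {
  "rows": [
    {"grip":1,"dp":[-0.1,0.4,4],"spin":0.8},
    {"grip":1,"dp":[-0.1,0.4,8],"spin":0.8},
    {"grip":1,"dp":[-0.1,0.4,12],"spin":0.8},
    {"grip":1,"dp":[-0.1,0.4,15],"spin":0.8},
    {"grip":1,"dp":[-0.1,0.4,17],"spin":0.8},
    {"grip":1,"dp":[-0.1,0.4,17.8],"spin":0.8},
    {"grip":1,"dp":[-0.1,0.4,17.8],"spin":0.8},
    {"grip":1,"dp":[-0.1,0.4,17.8],"spin":0.8}
  ]
}}

```text
time: 3.32
tcp_pos: [0.4872, -0.1547, 0.0143]
tcp_rot: [0.993, 0.116, 0.0, 0.0]
ft_force: [-0.8, 0.3, 1.0]
grip_width: 0.996
gripper_force: 0.0
```

Request:
{"fn": "send_rows", "kwargs": {
  "rows": [
    {"grip":0,"dp":[0,0,0],"spin":0},
    {"grip":0,"dp":[0,0,0],"spin":0},
    {"grip":0,"dp":[0,0,0],"spin":0},
    {"grip":0,"dp":[0,0,0],"spin":0},
    {"grip":0,"dp":[0,0,0],"spin":0},
    {"grip":0,"dp":[0,0,0],"spin":0},
    {"grip":0,"dp":[0,0,0],"spin":0},
    {"grip":0,"dp":[0,0,0],"spin":0}
  ]
}}

```text
time: 3.98
tcp_pos: [0.4875, -0.1541, 0.0145]
tcp_rot: [0.993, 0.117, 0.001, 0.001]
ft_force: [-2.0, 0.5, 7.8]
grip_width: 0.502
gripper_force: 62.1
```

Request:
{"fn": "send_rows", "kwargs": {
  "rows": [
    {"grip":0,"dp":[0,0,-2],"spin":0},
    {"grip":0,"dp":[0,0,-5],"spin":0},
    {"grip":0,"dp":[0,0,-9],"spin":0},
    {"grip":0,"dp":[0,0,-13],"spin":0},
    {"grip":0,"dp":[0,0,-15],"spin":0},
    {"grip":0,"dp":[0,0,-15.5],"spin":0}
  ]
}}

```text
time: 4.48
tcp_pos: [0.4881, -0.1545, 0.1723]
tcp_rot: [0.993, 0.117, 0.003, 0.002]
ft_force: [0.3, -0.5, -1.8]
grip_width: 0.506
gripper_force: 61.8
```

Request:
{"fn": "send_rows", "kwargs": {
  "rows": [
    {"grip":0,"dp":[-0.3,-3.5,0],"spin":2},
    {"grip":0,"dp":[-0.6,-7.5,0],"spin":4},
    {"grip":0,"dp":[-0.8,-11.5,0],"spin":6},
    {"grip":0,"dp":[-1.1,-15.5,0],"spin":8},
    {"grip":0,"dp":[-1.4,-19.5,0],"spin":10},
    {"grip":0,"dp":[-1.7,-23.5,0],"spin":12},
    {"grip":0,"dp":[-2.0,-27.5,0],"spin":14},
    {"grip":0,"dp":[-2.2,-31,0],"spin":15},
    {"grip":0,"dp":[-2.4,-33.5,0],"spin":15.8},
    {"grip":0,"dp":[-2.4,-34.3,0],"spin":15.8},
    {"grip":0,"dp":[-2.4,-34.3,0],"spin":15.8},
    {"grip":0,"dp":[-2.4,-34.3,0],"spin":15.8}
  ]
}}

```text
time: 5.48
tcp_pos: [0.3839, 0.1739, 0.1676]
tcp_rot: [1.0, -0.02, -0.001, 0.0]
ft_force: [0.6, -1.1, -2.3]
grip_width: 0.503
gripper_force: 62.0
```

Run:
```python
from h import *
s=get_state();p=s["tcp_pos"];Rt=R.from_quat(s["tcp_rot"]).as_matrix();print(s["time"],p.round(4),np.arctan2(Rt[1,0],Rt[0,0]).round(4),Rt[:,2].round(3),s["grip_width"],s["gripper_force"])
im,d=viewer.snapshot("wrist");np.savez("w2",im=im,d=d);save("w2",im)
for k in("bay1","module","module_nose","module_tail","done_a","switch1_tip","dock"):
    for r in viewer.pinpoint(k,"wrist")[:3]:
        zz=.136 if "sw" in k else .155 if k[:4]=="modu" else .008
        print(k,round(r["confidence"],2),np.round(r["point"]),on_z("wrist",r["point"],zz).round(4))
ii=np.argwhere(d>0);P=cloud("wrist",d,ii);x,y,z=P.T
for lo,hi in((.045,.0535),(.0535,.065),(.036,.046)):
    m=(x>.45)&(x<.62)&(y>.03)&(y<.31)&(z>lo)&(z<hi);print(lo,m.sum(),np.median(P[m],0))
m=(x>.6-.1)&(x<.6)&(z>.054)&(z<.063)&(y>.05)&(y<.3)
print("bridge rect",cv2.minAreaRect((P[m][:,:2]*1000).astype(np.float32)))
# wall edges: y histogram of points z 0.046-0.054, x before the bridge
m=(x>.495)&(x<.53)&(z>.046)&(z<.055)&(y>.03)&(y<.31);h,e=np.histogram(y[m],np.arange(.03,.31,.003));print([(round(a,3),int(c)) for a,c in zip(e,h) if c])
```

```text
5.4833 [0.3839 0.1739 0.1676] -0.0409 [-0.001 -0.001 -1.   ] 0.5034138583148337 62.02898383140564
module 0.78 [197. 254.] [[0.4064 0.1721 0.155 ]]
module_tail 0.78 [279. 253.] [[0.3551 0.1749 0.155 ]]
done_a 0.93 [ 20. 333.] [[0.5253 0.0948 0.008 ]]
done_a 0.89 [ 13. 166.] [[0.537  0.2461 0.008 ]]
dock 0.74 [ 77. 248.] [[0.4796 0.1745 0.008 ]]
0.045 5240 [0.51439456 0.19759175 0.04986112]
0.0535 0 [nan nan nan]
0.036 6141 [0.50952785 0.19876032 0.04322487]
bridge rect ((0.0, 0.0), (0.0, 0.0), 0.0)
  return _methods._mean(a, axis=axis, dtype=dtype,
  ret = um.true_divide(
```

View pics/w2.png

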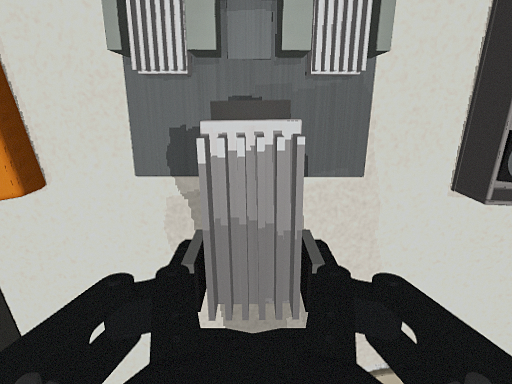

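Run:
```python
from h import *
Z=np.load("w2.npz");d=Z["d"]
ii=np.argwhere(d>0);P=cloud("wrist",d,ii);x,y,z=P.T
w=(z>.046)&(z<.055)&(x>.47)&(x<.56)
def edge(y0,y1,side):
    X=[];Y=[]
    for a in np.arange(.498,.535,.003):
        m=w&(x>=a)&(x<a+.003)&(y>y0)&(y<y1)
        if m.sum()>10: X.append(a+.0015);Y.append(np.max(y[m]) if side>0 else np.min(y[m]))
    p=np.polyfit(X,Y,1);print("edge",side,p[0].round(4),np.polyval(p,.513).round(4),len(X))
edge(.115,.16,1);edge(.115,.16,-1);edge(.18,.24,-1);edge(.18,.24,1)
X=[];Y=[]
for a in np.r_[np.arange(.124,.145,.003),np.arange(.2,.22,.003)]:
    m=w&(y>=a)&(y<a+.003);X.append(a+.0015);Y.append(x[m].min())
p=np.polyfit(X,Y,1);print("wall front slope",p[0],"x at y=.172",np.polyval(p,.172))
f=(z>.0045)&(z<.012)&(x>.36)&(x<.47)&(y>.03)&(y<.31)
X=[];Y=[]
for a in np.r_[np.arange(.06,.13,.004),np.arange(.235,.28,.004)]:
    m=f&(y>=a)&(y<a+.004);X.append(a+.002);Y.append(x[m].min())
p=np.polyfit(X,Y,1);print("apron front slope",p[0],np.polyval(p,.172))
for s,fn in((1,np.max),(-1,np.min)):
    X=[];Y=[]
    for a in np.arange(.40,.47,.004):
        m=f&(x>=a)&(x<a+.004);X.append(a+.002);Y.append(fn(y[m]))
    p=np.polyfit(X,Y,1);print("side",p[0],np.polyval(p,.43))
# module rail
m=(z>.17)&(z<.21)&(x>.3)&(x<.5)&(abs(y-.174)<.03);print(z[m].max(),np.median(z[m]))
r=cv2.minAreaRect((P[m&(z>.185)][:,:2]*1000).astype(np.float32));print(r)
Rt=R.from_quat(get_state()["tcp_rot"]).as_matrix();print(np.arctan2(Rt[1,0],Rt[0,0]))
```

```text
edge 1 -0.0504 0.1462 11
edge -1 -0.0465 0.1224 11
edge -1 -0.0476 0.1983 12
edge 1 -0.0402 0.2222 12
wall front slope 0.047059890855594685 x at y=.172 0.49617023954329337
apron front slope 0.029829419999180408 0.3863220340624942
side -0.05363096847779971 0.29574991604486334
side -0.04955347121564473 0.05630925680145319
0.20999158680915458 0.18614695803389428
((400.73101806640625, 173.89151000976562), (60.057064056396484, 85.20179748535156), 89.20911407470703)
-0.04273108562721361
```

Request:
{"fn": "send_rows", "kwargs": {
  "rows": [
    {"grip":0,"dp":[2,-0.2,2],"spin":0.3},
    {"grip":0,"dp":[3.8,-0.4,5],"spin":0.3},
    {"grip":0,"dp":[3.8,-0.4,8],"spin":0.3},
    {"grip":0,"dp":[3.8,-0.4,11],"spin":0.3},
    {"grip":0,"dp":[3.8,-0.4,13],"spin":0.3},
    {"grip":0,"dp":[3.8,-0.4,14],"spin":0.3},
    {"grip":0,"dp":[3.8,-0.4,14.5],"spin":0.3},
    {"grip":0,"dp":[3.8,-0.4,14.8],"spin":0.3},
    {"grip":0,"dp":[3.8,-0.4,14.8],"spin":0.3}
  ]
}}

```text
time: 6.63
tcp_pos: [0.4227, 0.1767, 0.0208]
tcp_rot: [1.0, -0.024, 0.001, -0.0]
ft_force: [0.1, 0.3, -1.7]
grip_width: 0.502
gripper_force: 62.0
```

Run:
```python
from h import *
s=get_state();p=s["tcp_pos"];Rt=R.from_quat(s["tcp_rot"]).as_matrix();a=np.arctan2(Rt[1,0],Rt[0,0]);print(s["time"],p.round(4),a.round(4),s["ft_force"].round(1))
c,sn=np.cos(-.048),np.sin(-.048);q=p[:2]-[.482,.1737];print("dock xy",c*q[0]+sn*q[1],-sn*q[0]+c*q[1])
im,d=viewer.snapshot("wrist");save("w3",im)
ii=np.argwhere(d>0);P=cloud("wrist",d,ii);x,y,z=P.T
for a0 in(.42,.44,.46,.475):
    m=(x>a0)&(x<a0+.008)&(z>.025)&(z<.055)&(abs(y-.175)<.033);print(a0,y[m].min().round(4),y[m].max().round(4),np.percentile(z[m],95).round(4))
for r in viewer.pinpoint("module_nose","wrist")[:1]+viewer.pinpoint("module_tail","wrist")[:1]: print(r["confidence"],r["point"],on_z("wrist",r["point"],.009))
w=(z>.046)&(z<.055)&(x>.5)&(x<.53)
print("mid bay edges near x=.513",y[w&(abs(x-.513)<.006)&(y<.165)&(y>.1)].max(),y[w&(abs(x-.513)<.006)&(y>.18)].min(), "front",x[(z>.046)&(z<.055)&(abs(y-.21)<.004)].min())
```

```text
6.6333 [0.4227 0.1767 0.0208] -0.0472 [ 0.1  0.3 -1.7]
dock xy -0.05937565985497097 0.00015990918760477608
0.42 0.1421 0.1992 0.05
0.44 0.1555 0.1978 0.0475
0.46 0.155 0.1972 0.0476
0.475 0.1533 0.1975 0.0475
0.97 [98.8, 248.1] [[0.49603165 0.17610966 0.009     ]]
0.72 [278.2, 249.3] [[0.39510768 0.18056783 0.009     ]]
mid bay edges near x=.513 0.1469361500744653 0.19812650818717292 front 0.43067513916845074
```

View pics/w3.png

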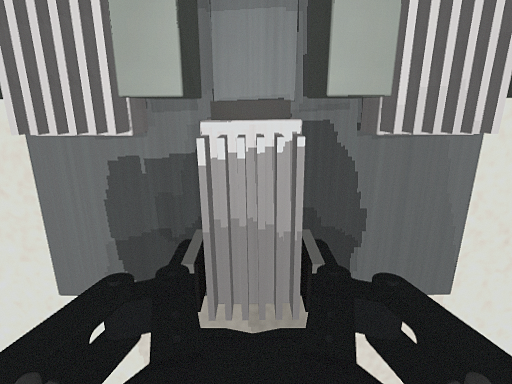

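Request:
{"fn": "send_rows", "kwargs": {
  "rows": [
    {"grip":0,"dp":[0,0.1,0.2],"spin":0},
    {"grip":0,"dp":[0.5,0.1,0.3],"spin":0},
    {"grip":0,"dp":[1.5,0.1,0.3],"spin":0},
    {"grip":0,"dp":[2.5,0.1,0.3],"spin":0},
    {"grip":0,"dp":[3.5,0.1,0.3],"spin":0},
    {"grip":0,"dp":[4.5,0.1,0.3],"spin":0},
    {"grip":0,"dp":[5.2,0.1,0.3],"spin":0},
    {"grip":0,"dp":[5.4,0.1,0.3],"spin":0},
    {"grip":0,"dp":[5.4,0.1,0.3],"spin":0}
  ]
}}

```text
time: 7.53
tcp_pos: [0.4768, 0.1731, 0.0175]
tcp_rot: [1.0, -0.024, 0.001, -0.0]
ft_force: [2.2, -0.4, 0.5]
grip_width: 0.503
gripper_force: 62.2
```

Request:
{"fn": "send_rows", "kwargs": {
  "rows": [
    {"grip":0.68,"dp":[0,0,0],"spin":0},
    {"grip":0.68,"dp":[0,0,0],"spin":0},
    {"grip":0.68,"dp":[0,0,0],"spin":0},
    {"grip":0.68,"dp":[0,0,0],"spin":0},
    {"grip":0.68,"dp":[0,0,-2],"spin":0},
    {"grip":0.68,"dp":[0,0,-5],"spin":0},
    {"grip":0.68,"dp":[0,0,-6.5],"spin":0},
    {"grip":0,"dp":[-3.5,0,-6.5],"spin":0},
    {"grip":0,"dp":[-7,0,-6.5],"spin":0},
    {"grip":0,"dp":[-7,0,-6.5],"spin":0},
    {"grip":0,"dp":[-7,0,-6.5],"spin":0},
    {"grip":0,"dp":[-7,0,-6.5],"spin":0}
  ]
}}

```text
time: 8.53
tcp_pos: [0.4068, 0.1765, 0.0827]
tcp_rot: [1.0, -0.024, 0.001, -0.0]
ft_force: [-0.3, -0.1, -0.0]
grip_width: 0.004
gripper_force: 0.0
```

Run:
```python
from h import *
s=get_state();p=s["tcp_pos"];print(s["time"],p.round(4),s["ft_force"].round(1),s["grip_width"])
im,d=viewer.snapshot("wrist");save("w4",im)
for k in("module","module_tail"):
  for r in viewer.pinpoint(k,"wrist")[:2]: 
    w=on_z("wrist",r["point"],.008)[0];q=w[:2]-[.482,.1737];c,sn=np.cos(-.048),np.sin(-.048);print(k,round(r["confidence"],2),np.round(r["point"]),w.round(4),"dock",c*q[0]+sn*q[1],-sn*q[0]+c*q[1])
```

```text
8.5333 [0.4068 0.1765 0.0827] [-0.3 -0.1 -0. ] 0.004419820271958597
module 0.82 [ 71. 251.] [0.4993 0.1737 0.008 ] dock 0.017233731674330496 0.0008515423958484217
```

View pics/w4.png

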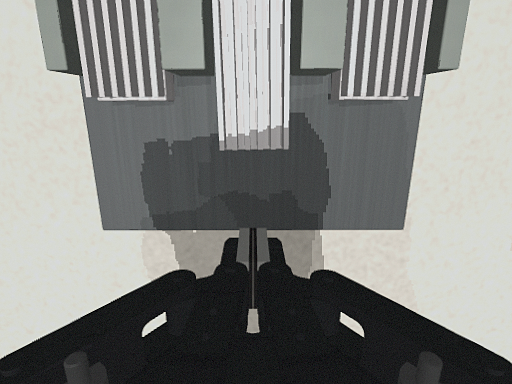

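Request:
{"fn": "send_rows", "kwargs": {
  "rows": [
    {"grip":0,"dp":[0,0,3],"spin":0},
    {"grip":0,"dp":[0,0,5.5],"spin":0},
    {"grip":0,"dp":[0,0,6.2],"spin":0},
    {"grip":0,"dp":[1.5,0,6.2],"spin":0},
    {"grip":0,"dp":[2.5,0,6.2],"spin":0},
    {"grip":0,"dp":[3.2,0,6.2],"spin":0},
    {"grip":0,"dp":[3.9,0,6.2],"spin":0},
    {"grip":0,"dp":[4.5,0,6.2],"spin":0},
    {"grip":0,"dp":[5,0,6.2],"spin":0},
    {"grip":0,"dp":[5.5,0,6.2],"spin":0},
    {"grip":0,"dp":[5.8,0,6.2],"spin":0},
    {"grip":0,"dp":[5.8,0,6.2],"spin":0}
  ]
}}

```text
time: 9.68
tcp_pos: [0.4648, 0.1736, 0.0204]
tcp_rot: [1.0, -0.024, 0.001, -0.0]
ft_force: [-0.8, 0.0, 0.3]
grip_width: -0.001
gripper_force: 0.0
```

Request:
{"fn": "send_rows", "kwargs": {
  "rows": [
    {"grip":0,"dp":[0.15,0,0],"spin":0},
    {"grip":0,"dp":[0.3,0,0],"spin":0},
    {"grip":0,"dp":[0.3,0,0],"spin":0}
  ]
}}

```text
time: 9.93
tcp_pos: [0.4672, 0.1735, 0.0203]
tcp_rot: [1.0, -0.024, 0.0, -0.0]
ft_force: [-0.2, -0.7, 0.4]
grip_width: -0.001
gripper_force: 0.3
```

Request:
{"fn": "send_rows", "kwargs": {
  "rows": [
    {"grip":0,"dp":[0.1,0,0],"spin":0},
    {"grip":0,"dp":[0.2,0,0],"spin":0},
    {"grip":0,"dp":[0.3,0,0],"spin":0},
    {"grip":0,"dp":[0.3,0,0],"spin":0}
  ]
}}

```text
time: 10.27
tcp_pos: [0.4699, 0.1734, 0.0202]
tcp_rot: [1.0, -0.024, -0.0, 0.0]
ft_force: [-3.7, 0.0, 1.9]
grip_width: 0.002
gripper_force: 1.6
```

Run:
```python
from h import *
s=get_state();p=s["tcp_pos"];print(s["time"],p.round(4),s["ft_force"].round(1))
im,d=viewer.snapshot("wrist");save("w5",im)
ii=np.argwhere(d>0);P=cloud("wrist",d,ii);q=P[:,:2]-[.482,.1737];c,sn=np.cos(-.048),np.sin(-.048);u=c*q[:,0]+sn*q[:,1];v=-sn*q[:,0]+c*q[:,1];z=P[:,2]
for n,v0 in(("bay0",.076),("bay1",0),("bay2",-.076)):
    m=(abs(v-v0)<.03)&(z>.02)&(z<.0475)&(u>-.06)&(u<.012); 
    for lo,hi in((.03,.036),(.038,.042),(.042,.047)):
        k=m&(z>lo)&(z<hi)
        if k.sum()>5: print(n,lo,k.sum(),np.percentile(u[k],[0,2,10]).round(4), v[k].min().round(4),v[k].max().round(4))
```

```text
10.2667 [0.4699 0.1734 0.0202] [-3.7  0.   1.9]
bay0 0.03 229 [-0.0004 -0.      0.0007] 0.0546 0.0874
bay0 0.038 854 [-0.0005 -0.      0.0011] 0.0546 0.0973
bay0 0.042 1283 [-0.0005  0.0001  0.001 ] 0.0548 0.0975
bay1 0.03 427 [-0.0056 -0.0052 -0.005 ] -0.0191 0.0174
bay1 0.038 357 [-0.0056 -0.0054 -0.0051] -0.0203 0.0199
bay1 0.042 1267 [-0.0059 -0.0052 -0.0046] -0.022 0.0202
bay2 0.03 225 [0.0001 0.0005 0.0013] -0.0872 -0.0543
bay2 0.038 822 [0.     0.0005 0.0015] -0.095 -0.0543
bay2 0.042 1217 [0.0002 0.0007 0.0016] -0.0975 -0.0546
```

View pics/w5.png

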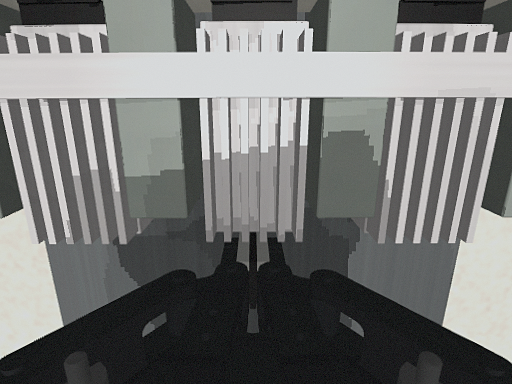

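Wrist view: the module (cols 200–312) sits straight in the middle bay, its tail about 5 mm short of its neighbours. I'll keep pushing until it meets the stop.

Request:
{"fn": "send_rows", "kwargs": {
  "rows": [
    {"grip":0,"dp":[0.1,0,0],"spin":0},
    {"grip":0,"dp":[0.2,0,0],"spin":0},
    {"grip":0,"dp":[0.3,0,0],"spin":0},
    {"grip":0,"dp":[0.4,0,0],"spin":0},
    {"grip":0,"dp":[0.4,0,0],"spin":0}
  ]
}}

```text
time: 10.73
tcp_pos: [0.4699, 0.1734, 0.0199]
tcp_rot: [1.0, -0.023, -0.005, 0.0]
ft_force: [-23.1, 0.3, 16.5]
grip_width: 0.001
gripper_force: 11.4
```

Request:
{"fn": "send_rows", "kwargs": {
  "rows": [
    {"grip":0,"dp":[0.08,0,0],"spin":0},
    {"grip":0,"dp":[0.15,0,0],"spin":0},
    {"grip":0,"dp":[0.15,0,0],"spin":0}
  ]
}}

```text
time: 10.98
tcp_pos: [0.4699, 0.1734, 0.0199]
tcp_rot: [1.0, -0.023, -0.007, 0.001]
ft_force: [-29.8, 0.2, 23.6]
grip_width: 0.002
gripper_force: 15.4
```

Request:
{"fn": "send_rows", "kwargs": {
  "rows": [
    {"grip":0,"dp":[-1,0,0],"spin":0},
    {"grip":0,"dp":[-3,0,0],"spin":0},
    {"grip":0,"dp":[-6,0,-3],"spin":0},
    {"grip":0,"dp":[-6,0,-6.5],"spin":0},
    {"grip":0,"dp":[-6,0,-6.5],"spin":0}
  ]
}}

```text
time: 11.4
tcp_pos: [0.4176, 0.1766, 0.0902]
tcp_rot: [1.0, -0.023, 0.005, -0.001]
ft_force: [2.4, -0.7, 0.2]
grip_width: -0.001
gripper_force: 0.0
```

Run:
```python
from h import *
s=get_state();p=s["tcp_pos"];print(s["time"],p.round(4),s["ft_force"].round(1))
im,d=viewer.snapshot("wrist");save("w6",im)
ii=np.argwhere(d>0);P=cloud("wrist",d,ii);q=P[:,:2]-[.482,.1737];c,sn=np.cos(-.048),np.sin(-.048);u=c*q[:,0]+sn*q[:,1];v=-sn*q[:,0]+c*q[:,1];z=P[:,2]
for n,v0 in(("bay0",.076),("bay1",0),("bay2",-.076)):
    for lo,hi in((.02,.03),(.03,.037),(.042,.0475)):
        k=(abs(v-v0)<.022)&(u>-.04)&(u<.012)&(z>lo)&(z<hi)
        if k.sum()>5: print(n,lo,k.sum(),np.percentile(u[k],[0,2,10]).round(4),v[k].min().round(4),v[k].max().round(4))
    print([ (round(a,3),int(((abs(v-v0)<.022)&(abs(z-.045)<.003)&(u>=a)&(u<a+.002)).sum())) for a in np.arange(-.012,.01,.002)])
```

```text
11.4 [0.4176 0.1766 0.0902] [ 2.4 -0.7  0.2]
bay0 0.02 376 [-0.0026 -0.0026 -0.0026] 0.054 0.0967
bay0 0.03 488 [-0.0005 -0.0004  0.0008] 0.0546 0.0943
bay0 0.042 40 [-0.0002 -0.0002  0.0016] 0.0547 0.0957
[(np.float64(-0.012), 0), (np.float64(-0.01), 0), (np.float64(-0.008), 0), (np.float64(-0.006), 0), (np.float64(-0.004), 0), (np.float64(-0.002), 2), (np.float64(0.0), 4), (np.float64(0.002), 8), (np.float64(0.004), 6), (np.float64(0.006), 8), (np.float64(0.008), 5)]
bay1 0.02 768 [-0.0006 -0.0006  0.0001] -0.0219 0.0206
bay1 0.03 62 [0.0014 0.0015 0.0021] -0.0193 0.017
bay1 0.042 31 [0.0017 0.0024 0.0035] -0.0219 0.0195
[(np.float64(-0.012), 0), (np.float64(-0.01), 0), (np.float64(-0.008), 0), (np.float64(-0.006), 0), (np.float64(-0.004), 0), (np.float64(-0.002), 0), (np.float64(0.0), 1), (np.float64(0.002), 3), (np.float64(0.004), 5), (np.float64(0.006), 4), (np.float64(0.008), 12)]
bay2 0.02 335 [-0.0019 -0.0017 -0.0017] -0.0977 -0.054
bay2 0.03 486 [-0.0003 -0.0001  0.001 ] -0.0952 -0.0549
bay2 0.042 64 [-0.      0.0001  0.0003] -0.0958 -0.055
[(np.float64(-0.012), 0), (np.float64(-0.01), 0), (np.float64(-0.008), 0), (np.float64(-0.006), 0), (np.float64(-0.004), 0), (np.float64(-0.002), 1), (np.float64(0.0), 14), (np.float64(0.002), 7), (np.float64(0.004), 13), (np.float64(0.006), 12), (np.float64(0.008), 10)]
```

View pics/w6.png

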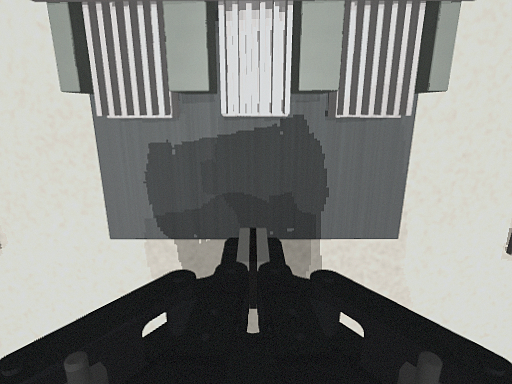

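Request:
{"fn": "send_rows", "kwargs": {
  "rows": [
    {"grip":0,"dp":[0,0,-2],"spin":0},
    {"grip":0,"dp":[0,0,-3.6],"spin":0},
    {"grip":0,"dp":[3,0,-3.6],"spin":0},
    {"grip":0,"dp":[7,0,-3.6],"spin":0},
    {"grip":0,"dp":[11,0,-3.6],"spin":0},
    {"grip":0,"dp":[13,0,-3.6],"spin":0},
    {"grip":0,"dp":[13,0,-3.6],"spin":0}
  ]
}}

```text
time: 12.03
tcp_pos: [0.549, 0.169, 0.1201]
tcp_rot: [1.0, -0.024, 0.001, -0.0]
ft_force: [0.3, 0.5, -0.3]
grip_width: 0.002
gripper_force: 0.0
```

Request:
{"fn": "send_rows", "kwargs": {
  "rows": [
    {"grip":0,"dp":[1,0,0],"spin":0},
    {"grip":0,"dp":[2,0,0],"spin":0},
    {"grip":0,"dp":[3,0,0],"spin":0},
    {"grip":0,"dp":[4,0,0],"spin":0},
    {"grip":0,"dp":[5,0,0],"spin":0},
    {"grip":0,"dp":[6,0,0],"spin":0},
    {"grip":0,"dp":[6.8,0,0],"spin":0},
    {"grip":0,"dp":[7.4,0,0],"spin":0},
    {"grip":0,"dp":[7.4,0,0],"spin":0}
  ]
}}

```text
time: 12.78
tcp_pos: [0.6197, 0.1662, 0.1204]
tcp_rot: [1.0, -0.024, -0.0, 0.0]
ft_force: [0.2, -0.1, -0.3]
grip_width: 0.0
gripper_force: 0.0
```

Request:
{"fn": "send_rows", "kwargs": {
  "rows": [
    {"grip":0,"dp":[0.3,0,0],"spin":0},
    {"grip":0,"dp":[0.6,0,0],"spin":0},
    {"grip":0,"dp":[0.8,0,0],"spin":0},
    {"grip":0,"dp":[0.8,0,0],"spin":0}
  ]
}}

```text
time: 13.12
tcp_pos: [0.6216, 0.1664, 0.1204]
tcp_rot: [1.0, -0.023, -0.008, 0.001]
ft_force: [-33.2, -2.3, 11.8]
grip_width: 0.004
gripper_force: 16.4
```

Firm stop met. Now I'll back off, lift clear and check.

Request:
{"fn": "send_rows", "kwargs": {
  "rows": [
    {"grip":0,"dp":[-1,0,0],"spin":0},
    {"grip":0,"dp":[-4,0,0],"spin":0},
    {"grip":0,"dp":[-8,0,0],"spin":0},
    {"grip":0,"dp":[-12,0,0],"spin":0},
    {"grip":0,"dp":[-16,0,-3],"spin":0},
    {"grip":0,"dp":[-20,0,-6],"spin":0},
    {"grip":0,"dp":[-24,0,-9],"spin":0},
    {"grip":0,"dp":[-26,0,-10],"spin":0},
    {"grip":0,"dp":[-26,0,-10],"spin":0},
    {"grip":0,"dp":[-26,0,-10],"spin":0}
  ]
}}

```text
time: 13.95
tcp_pos: [0.367, 0.1786, 0.2229]
tcp_rot: [1.0, -0.023, 0.002, -0.0]
ft_force: [-0.1, -0.3, -0.7]
grip_width: -0.002
gripper_force: 0.0
```

Run:
```python
from h import *
s=get_state();print(s["time"],s["tcp_pos"].round(3),s["ft_force"].round(1))
I=[]
for n in("top","side"):
    im,d=viewer.snapshot(n); I.append(im)
    for k in("switch1_tip","done_a"):
        for r in viewer.pinpoint(k,n)[:3]: print(n,k,round(r["confidence"],2),np.round(r["point"]),on_z(n,r["point"],.133 if k[0]=="s" else .008).round(3))
a=cv2.resize(I[0][100:260,110:270],(400,400),interpolation=cv2.INTER_CUBIC);b=cv2.resize(I[1][100:260,190:350],(400,400),interpolation=cv2.INTER_CUBIC)
save("fin",np.hstack([a,b]))
```

```text
13.95 [0.367 0.179 0.223] [-0.1 -0.3 -0.7]
top switch1_tip 0.74 [120. 187.] [[0.643 0.166 0.133]]
top switch1_tip 0.61 [243. 302.] [[ 0.394 -0.076  0.133]]
top done_a 0.82 [182. 159.] [[0.527 0.25  0.008]]
top done_a 0.66 [185. 222.] [[0.523 0.099 0.008]]
side switch1_tip 0.7 [150. 306.] [[0.647 0.15  0.133]]
side done_a 0.74 [181. 258.] [[0.539 0.234 0.008]]
side done_a 0.64 [207. 264.] [[0.528 0.09  0.008]]
```

View pics/fin.png

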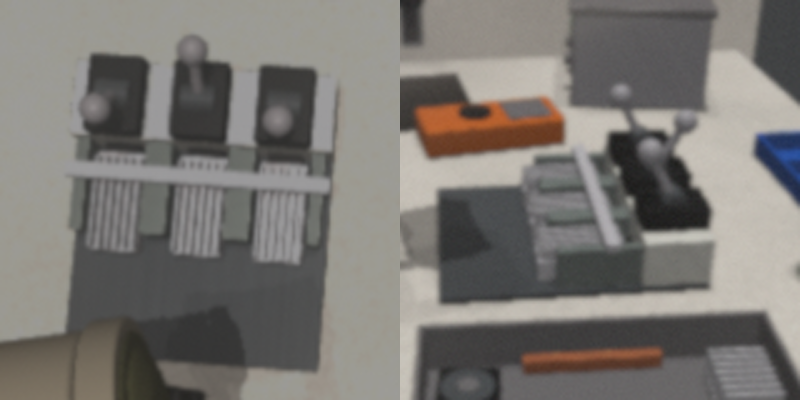

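The picture shows three modules level in their bays. The middle lever is over, with its ball at (192,48); the other two still lean to the mouth.

```bash
python3 -c "
from h import *
print(ticket.close_job())"
```

```text
the job is handed in; nothing more can be done
None
```

The power module is fully home in the free middle bay (bay1), and that bay's lever is thrown all the way over. The final pictures show the finished modules still home and their levers still off, and the job is handed in, with the arm clear at about 14 s.

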